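# Gauge the groove of a slideway plate

### The job

Take the depth gauge off its grey stand and press it upright onto the aluminium plate, with its probe in the plate's groove, until its foot sits flat and firm on the plate (15 newtons or so, never near 40), and keep it so for a second. Then read it: if the groove is deeper than 8 mm (pointer in the green field) set the gauge down gently and upright on the green stand, otherwise (pointer in the red field) on the red stand, leaving the reading on it. Keep the gauge upright throughout and leave the vial, the dish and the can alone.

Things in the scene. Friction and masses are not known exactly. Their poses are not given: they have to be found in the camera images.
- gauge: depth gauge, about 250 g, standing on the grey stand. Origin at the centre of the flat underside of its steel foot, z up. Foot 72 (x) x 30 (y) x 9 mm; on it a black handle block 38 (x) x 22 mm (y), from 9 to 65 mm above the underside. The probe sticks out below the middle of the foot; its knob on top, 14 mm wide, reaches 75 mm with the probe fully out and rises with it.
- gauge_grip (a point): where to grip the gauge: centre of the handle block, 46 mm above the foot's underside, gripped across its 22 mm width (gauge y)
- gauge_pointer (a point): black pointer of the gauge, riding with the probe on the gauge's -x face over a scale: 26 mm above the underside with the probe out, 42 mm with it flush; lower field green (24 to 34 mm, groove deeper than 8 mm), upper field red (34 to 44 mm)
- probe (a joint): how far the probe is pushed up into the gauge, m: 0 fully out, 0.016 flush with the foot. With the foot flat on a plate the groove depth is 0.016 minus this. Pushing in takes 5 to 6.6 N (100 N/m spring, 5 N friction brake); the brake holds it there, it does not spring back. If pushed in too far, push it out again by the knob on top (5 N). Starts 0 to 2 mm in.
- probe_tip (a point): round lower end of the probe, a pin 5 mm in diameter on the gauge's z axis; 16 mm below the foot when fully out
- bed: dark steel bed, 92 (x) x 118 (y) x 10 mm, fixed, origin at the centre of its underside, z up; let into it, centred, a fixed aluminium plate 84 (x) x 110 mm (y) whose flat top lies 33 to 45 mm above the bed's underside (unmeasured). A groove 9 mm wide, 4 to 13 mm deep (unknown), runs along y through the middle of the top, full length. The gauge's foot goes across it, gauge x along bed x, either way round.
- home_stand: grey stand on which the gauge stands at the start, 84 x 48 x 28 mm, fixed, origin at centre of underside. Two blocks 30 (x) x 44 mm (y) with a 22 mm gap between them along its y: the gauge's foot rests on their flat tops, 28 mm up, foot length along stand x either way round, the probe hanging in the gap (22 mm deep)
- green_stand: green stand for the gauge after a reading deeper than 8 mm, 84 x 48 x 28 mm, fixed, origin at centre of underside. Two blocks 30 (x) x 44 mm (y) with a 22 mm gap between them along its y: the gauge's foot rests on their flat tops, 28 mm up, foot length along stand x either way round, the probe hanging in the gap (22 mm deep)
- red_stand: red stand for the gauge after a reading shallower than 8 mm, 84 x 48 x 28 mm, fixed, origin at centre of underside. Two blocks 30 (x) x 44 mm (y) with a 22 mm gap between them along its y: the gauge's foot rests on their flat tops, 28 mm up, foot length along stand x either way round, the probe hanging in the gap (22 mm deep)
- vial: bystander: sample vial with black cap, 23 mm wide, 62 mm tall, upright; origin at the centre of its underside
- dish: bystander: flat clear dish with lid, 61 mm wide, 15 mm high; origin at the centre of its underside
- can: bystander: black screw can, 57 mm wide, 68 mm tall, upright; origin at the centre of its underside

How it is judged:
By the outcome, as a careful person would: the job done as asked, in the order asked, and still so for the second after the job is handed in, with the robot touching nothing.
It also fails if it takes over 58 s, if anything falls off the work surface, if the arm or the gripper's body presses on something with over 40 N, if the wrist force passes 120 N, or if a joint passes its speed limit or range.

### The arm

A 6-joint arm with a two-finger parallel gripper is mounted at the origin on a cart in front of the work surface, level with it; the furniture and walls round the work are solid. World frame = base frame: x ahead of the robot, y to its left, z up, the work surface at z = 0. Lengths are in mm, angles in rad, forces in N, time in s.
With the tool pointing down it reaches from about 275 to 1000 mm from the base axis. Payload 8.4 kg.
Tool frame: the origin (TCP) lies on the centre line of the jaws, within the pads' length; the fingertips stand r.tip_reach ahead of it and the grasp point (between the pads) lies 11 mm behind it (r.tip_reach is the distance from the TCP to the fingertips, in mm); z points along the fingers, y is the line along which they close (so a half turn about z gives the same grasp; the last joint's range is limited). The gripper opens to 85 mm and grips with 20 to 120 N. Pads are 22 mm wide; open, the fingers measure 114 mm over their backs; the gripper's body (76 mm by 85 mm) begins 54 mm behind the grasp point. The pads swing forward as they close: fully open they stand 13 mm farther back than shut.
Start: joints at [-1.2, 0.353, 1.633, -0, 1.155, -0.002], TCP at [227.639, -582.072, 204.981] pointing down, gripper open.
Joint ranges: [-2.63, 2.63], [-0.92, 2.1], [0.06, 2.66], [-1.3, 4.44], [0, 2.69], [-3.02, 3.02]. Speed limits (rad/s): [2.22, 2.22, 2.79, 3.14, 3.14, 3.14].

### API

Orientations are given as [roll, pitch, yaw] about the fixed x, y, z axes, in that order (R = Rz(yaw) Ry(pitch) Rx(roll)).
In Python, from rig import r gives the robot as it stands.
- The arm moves only by the tool carry_out, never from a script. Its argument "targets" is a list of rows, each an object with "dp": the shift along the tool's x, y, z in mm, a list of three; "yaw": the turn about the tool's z in degrees. A call has 1 to 12 rows; each row is the pose to reach, as a shift and turn from the pose commanded when the call began, along the tool's axes at that moment; what a row does not reach only later rows make up. A row lasts 1/8 s, in which the tool goes at most 62.5 mm and 10.7 degrees, less where a joint would pass 70% of its speed; a pose out of reach is approached as far as the arm can. A call with a gripper value outside its range is refused whole. "fingers" is the opening, from -1 (shut) to 1 (fully open), so that 0 is half open, set as the call begins (left out, the last holds). The fingers move at their own pace and stop on an object; "grip_force" is the grip in N (left out, the last holds). Time passes only in rows, so rows that repeat a pose let the fingers close. It gives the time, the measured TCP pose, the force, the opening and the grip force at its end, in the units of the state.
- r.sense(): the state, without advancing time (a new reading comes with each control period).
- r.grab_frame(name): name is "scene" or "top"; returns the picture (420x560x3 uint8, red, green, blue); there is no depth.
- r.get_calibration(name): a dict with "fx", "fy", "cx", "cy" (pixels), "rvec" (rotation vector, rad) and "tvec" (3), from world to camera coordinates, as OpenCV has them. Camera axes: x right, y down, z forward; pixel columns grow to the right and rows downward; lengths in mm; the calibration is good to about 2 mm. A picture is of the moment at which its call begins. get_calibration takes no time and is no camera call.
- r.sign_off(): hands the job in; it is judged then, once.
The state is a dict: "clock": time; "qpos": joint angles; "qvel": joint speeds; "joint_efforts": joint torques, N m; "eef_pos": TCP position; "tcp_rot": TCP orientation; "contact_force": force on the tool from outside, world axes, zero at the start; "wrist_torque": the same for the moment, N m; "opening": opening from 0.0 (shut) to 1.0 (fully open); "grasp_force": force on a finger pad.
Only numpy, scipy, OpenCV 4.12 (cv2) and the standard library are available. Lean on these libraries where they do the work, as an engineer would, in place of code of your own. Each camera call takes 0.05 s, during which the arm holds its last target. There are 200 camera calls.

## Working session

There is one attempt and no reset: what is moved stays moved. The work goes in short steps, Python scripts to look and compute and a tool call to move; the robot and the scene stay as the last step left them, time stands still between calls to the robot, and variables do not carry over. Pictures are saved under pics/ and viewed, at most 10 in all, crops included, and the job is handed in when it is done.

Besides the shell and the picture viewer there is one more tool, called after "Call:" as name(argument=value, ...) on one line, values as JSON. carry_out: Moves the arm, as the interface text tells. Its arguments: {"type":"object","properties":{"targets":{"type":"array","items":{"type":"object","properties":{"dp":{"type":"array","items":{"type":"number"}},"yaw":{"type":"number"}}}},"fingers":{"type":"number"},"grip_force":{"type":"number"}},"required":["targets"]}

```bash
ls; mkdir -p pics; python3 - <<'E'
from rig import r
import cv2
print(r.sense(), r.tip_reach)
for n in("scene","top"):
    f=r.grab_frame(n); cv2.imwrite(f"pics/{n}0.png",cv2.cvtColor(f,cv2.COLOR_RGB2BGR)); print(n,r.get_calibration(n))
E
```

```text
pics
{'clock': 0.0, 'qpos': array([-1.20041032e+00,  3.53608484e-01,  1.63414859e+00,  3.21368068e-05,
        1.15519170e+00, -2.38624479e-03]), 'qvel': array([ 0.00017319, -0.00133155, -0.00083026,  0.00027788,  0.00063371,
        0.00011508]), 'joint_efforts': array([-4.27034916e-03, -6.05272937e+01, -3.42065978e+01, -2.47791841e-04,
        9.49615322e-03, -2.98455336e-05]), 'eef_pos': array([ 227.45584008, -581.5885525 ,  204.28028866]), 'tcp_rot': array([-3.14023661e+00, -3.26194017e-05,  3.72759235e-01]), 'contact_force': array([ 0.48043518,  0.3255358 , -0.55786238]), 'wrist_torque': array([ 0.04019095, -0.01412651, -0.01152974]), 'grasp_force': 0.0, 'opening': 0.9970641759127524} 8.0
scene {'fx': 415.0518100026555, 'fy': 415.0518100026555, 'cx': 284.5588163799175, 'cy': 205.59232973361424, 'rvec': array([ 1.01802271, -2.23879463,  1.24926757]), 'tvec': array([402.75123261, 266.04885097, 585.98385088])}
top {'fx': 535.5803174435905, 'fy': 535.5803174435905, 'cx': 280.6036335979208, 'cy': 213.5297479542266, 'rvec': array([ 2.18637634, -2.15572488,  0.12484021]), 'tvec': array([  51.56966751,  544.50000203, 1053.43494592])}
```

View pics/scene0.png

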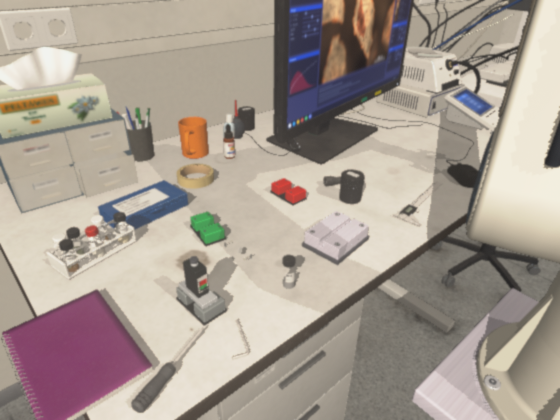

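View pics/top0.png

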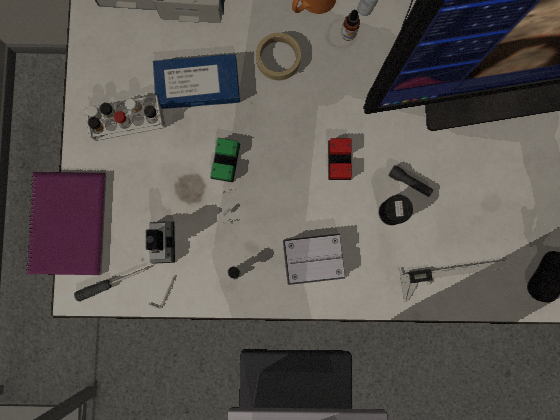

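Scene: the gauge stands on its grey stand at top (160,241), scene (197,285). The top view shows the plate at (315,259) with its groove running horizontally, green at (225,160), red at (340,159), vial at (234,272), can at (396,210), and a faint disc, probably the dish, at (190,187).

```bash
cat > h.py <<'E'
import numpy as np, cv2
from rig import r
def cam(n):
    c=r.get_calibration(n); K=np.array([[c['fx'],0,c['cx']],[0,c['fy'],c['cy']],[0,0,1]]); return K,cv2.Rodrigues(c['rvec'])[0],c['tvec']
def ray(n,uv,z):
    K,R,t=cam(n); uv=np.atleast_2d(uv).astype(float)
    d=(np.linalg.inv(K)@np.c_[uv,np.ones(len(uv))].T).T@R; C=-R.T@t
    return C+d*((z-C[2])/d[:,2])[:,None]
def proj(n,P):
    c=r.get_calibration(n);K,_,_=cam(n); return cv2.projectPoints(np.atleast_2d(P).astype(float),c['rvec'],c['tvec'],K,None)[0][:,0]
def grab(n,name):
    f=r.grab_frame(n); cv2.imwrite(f"pics/{name}.png",cv2.cvtColor(f,cv2.COLOR_RGB2BGR)); return f
def rect(mask,n,z,box):
    m=np.zeros(mask.shape,np.uint8); x0,y0,x1,y1=box; m[y0:y1,x0:x1]=mask[y0:y1,x0:x1]*255
    m=cv2.morphologyEx(m,cv2.MORPH_CLOSE,np.ones((3,3)))
    c=np.vstack([k for k in cv2.findContours(m,0,2)[0] if cv2.contourArea(k)>15])[:,0]
    return cv2.minAreaRect(ray(n,c,z)[:,:2].astype(np.float32))
E
python3 - <<'E'
from h import *
f=cv2.cvtColor(cv2.imread('pics/top0.png'),cv2.COLOR_BGR2RGB).astype(int);s=cv2.cvtColor(cv2.imread('pics/scene0.png'),cv2.COLOR_BGR2RGB)
R,G,B=f[...,0],f[...,1],f[...,2]
print('C',[-(cam(n)[1].T@cam(n)[2]) for n in('top','scene')])
print('green',rect((G>R+30)&(G>B+20),'top',28,(200,130,250,190)))
print('red',rect((R>G+50),'top',28,(315,130,365,190)))
# bluish-grey plate vs. cream table
for n,p,z in [('plate',(315,259),39),('vial',(234,272),0),('can',(396,210),68),('dish',(190,187),10),('gauge',(155,240),75)]: print(n,ray('top',p,z))
for p in [(315,259),(315,240),(300,280),(170,241),(165,230),(185,260),(140,240),(290,200),(155,241)]: print(p,f[p[1],p[0]])
cv2.imwrite('pics/c.png',np.hstack([cv2.resize(cv2.imread('pics/top0.png')[205:305,130:220],None,fx=4,fy=4,interpolation=2),cv2.resize(cv2.imread('pics/top0.png')[222:302,270:360],None,fx=4,fy=5,interpolation=2)]))
E
```

```text
C [array([ 429.16811301,   68.04480073, 1104.55851089]), array([  9.82736901, 543.9936494 , 529.47327808])]
green ((654.1314086914062, 176.59727478027344), (43.269317626953125, 83.56224060058594), 81.72509002685547)
red ((659.9910888671875, -60.49909210205078), (83.24491882324219, 45.01968765258789), 0.875508189201355)
plate [[452.89017789 -10.14234184  39.        ]]
vial [[424.92298624 152.8438206    0.        ]]
can [[ 549.74821416 -165.55307077   68.        ]]
dish [[597.99441881 246.73361979  10.        ]]
gauge [[484.1805202  299.93087389  75.        ]]
(315, 259) [121 115 115]
(315, 240) [137 130 128]
(300, 280) [122 115 115]
(170, 241) [0 1 3]
(165, 230) [54 52 52]
(185, 260) [147 140 132]
(140, 240) [145 140 129]
(290, 200) [134 128 120]
(155, 241) [11 10 15]
```

View pics/c.png

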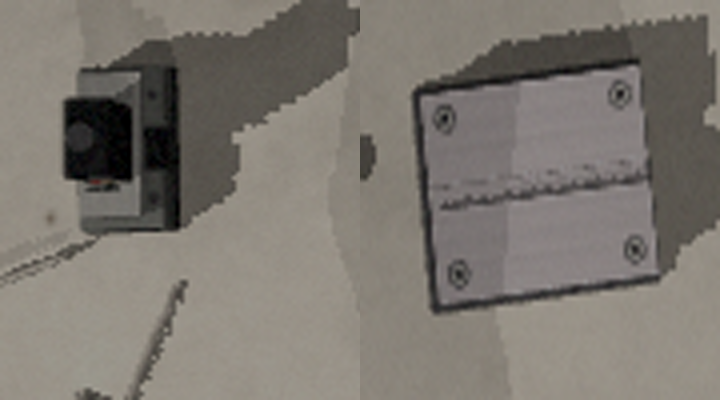

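Left crop: the knob is at crop (78,135). The block's pointer side (red field) faces down the image, which is world -x, so the gauge's yaw is about 0. Right crop: the plate's corners and groove are clear. Next I'll triangulate the plate with the scene view.

```bash
python3 - <<'E'
import cv2,numpy as np
s=cv2.imread('pics/scene0.png')
cv2.imwrite('pics/d.png',np.hstack([cv2.resize(s[245:325,165:235],None,fx=5,fy=5,interpolation=2),cv2.resize(s[200:280,290:380],None,fx=5,fy=5,interpolation=2)]))
E
```

```text
(no output)
```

View pics/d.png

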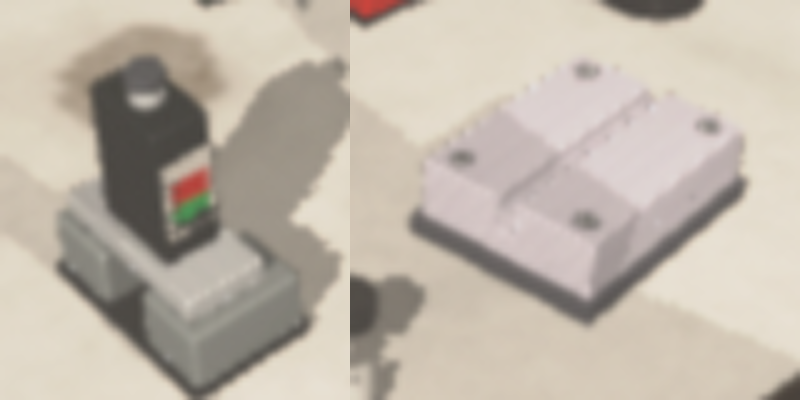

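```bash
python3 - <<'E'
from h import *
P=lambda n:(lambda K,R,t:K@np.c_[R,t])(*cam(n))
def tri(a,b):
    X=cv2.triangulatePoints(P('top'),P('scene'),np.array(a,float).T,np.array(b,float).T); return (X[:3]/X[3]).T
o=lambda x,y,sx,sy,ox,oy:((x+.5)/sx-.5+ox,(y+.5)/sy-.5+oy)
T=[o(x-360,y,4,5,270,222) for x,y in[(444,118),(620,93),(459,273),(634,249)]]
S=[o(x-350,y,5,5,290,200) for x,y in[(461,158),(587,70),(587,219),(709,125)]]
X=tri(T,S);print('screws',X.round(1),X.mean(0))
d=(X[0]+X[2]-X[1]-X[3]);print('groove dir yaw',np.arctan2(-d[0],d[1]))
g=[ray('top',o(x-360,y,4,5,270,222),X[:,2].mean())[0] for x,y in[(440,188),(440,208),(645,165),(645,180)]];print('groove edges',np.round(g,1))
k=tri([o(78,135,4,4,130,205)],[o(145,68,5,5,165,245)]);print('knob',k)
st=[ray('top',o(x,y,4,4,130,205),28)[0] for x,y in[(80,68),(82,232)]];print('stand left edge',np.round(st,1))
bt=[ray('top',o(x,y,4,4,130,205),65)[0] for x,y in[(64,98),(66,180)]];print('block left edge',np.round(bt,1))
print('block scene top corners z93',[ray('scene',o(x,y,5,5,165,245),93)[0].round(1) for x,y in[(93,87),(208,118),(152,142)]], 'top view knob at z104',ray('top',o(78,135,4,4,130,205),104), 'block z93',[ray('top',o(x,y,4,4,130,205),93)[0].round(1) for x,y in[(64,98),(66,180)]])
f=cv2.imread('pics/top0.png').astype(int)
print('vial cap',ray('top',(234,272),62),'dish',ray('top',(190,187),15))
E
```

```text
screws [[479.8  38.6  37.1]
 [490.8 -49.2  37.3]
 [418.5  30.4  37.7]
 [429.  -56.3  37.9]] [454.50880591  -9.13718407  37.47180368]
groove dir yaw 0.12308808941919919
groove edges [[451.8  40.2  37.5]
 [443.9  40.1  37.5]
 [462.4 -61.7  37.5]
 [456.4 -61.7  37.5]]
knob [[485.33897965 304.15393084 104.4627666 ]]
stand left edge [[523.5 322.7  28. ]
 [441.4 318.5  28. ]]
block left edge [[505.6 321.2  65. ]
 [465.9 318.6  65. ]]
block scene top corners z93 [array([500.3, 315.2,  93. ]), array([463.5, 295.3,  93. ]), array([465.1, 314.7,  93. ])] top view knob at z104 [[485.50693247 304.44810215 104.        ]] block z93 [array([503.5, 314.3,  93. ]), array([464.9, 311.8,  93. ])]
vial cap [[425.16126955 148.08396481  62.        ]] dish [[597.22321149 245.91736001  15.        ]]
```

Call:
carry_out(targets=[{"dp": [17, -22, 0], "yaw": 0}, {"dp": [50, -65, 0], "yaw": 1}, {"dp": [85, -110, 0], "yaw": 3}, {"dp": [120, -155, 0], "yaw": 5}, {"dp": [155, -200, 0], "yaw": 7}, {"dp": [190, -245, 0], "yaw": 9}, {"dp": [225, -290, 0], "yaw": 11}, {"dp": [260, -335, 0], "yaw": 13}, {"dp": [295, -380, 0], "yaw": 15}, {"dp": [330, -425, 0], "yaw": 17}, {"dp": [360, -465, 0], "yaw": 18}, {"dp": [375, -485, 0], "yaw": 18.2}], fingers=1)

```text
clock: 1.6
eef_pos: [400.4, 8.4, 204.9]
tcp_rot: [-3.141, 0.0, 0.057]
contact_force: [0.6, -0.1, 0.2]
opening: 1.0
grasp_force: 0.0
```

Call:
carry_out(targets=[{"dp": [10, -25, 0], "yaw": 0}, {"dp": [25, -70, 0], "yaw": 0}, {"dp": [42, -120, 10], "yaw": 0}, {"dp": [60, -170, 20], "yaw": 0}, {"dp": [77, -220, 30], "yaw": 0}, {"dp": [92, -265, 40], "yaw": 0}, {"dp": [100, -286, 50], "yaw": 0}, {"dp": [101.5, -290.5, 50], "yaw": 0}, {"dp": [101.5, -290.5, 50], "yaw": 0}, {"dp": [101.5, -290.5, 50], "yaw": 0}])

```text
clock: 2.85
eef_pos: [485.5, 300.7, 155.5]
tcp_rot: [3.141, -0.0, 0.054]
contact_force: [-0.6, -0.2, 0.0]
opening: 1.001
grasp_force: 0.0
```

```bash
python3 - <<'E'
from h import *
print(r.sense()['eef_pos'])
s=grab('scene','s1');t=grab('top','t1')
cv2.imwrite('pics/e.png',np.hstack([cv2.resize(cv2.imread('pics/s1.png')[205:325,150:250],None,fx=4,fy=4,interpolation=2),cv2.resize(cv2.imread('pics/t1.png')[185:305,110:210],None,fx=4,fy=4,interpolation=2)]))
E
```

```text
[485.52809304 300.65853219 155.48085558]
```

View pics/e.png

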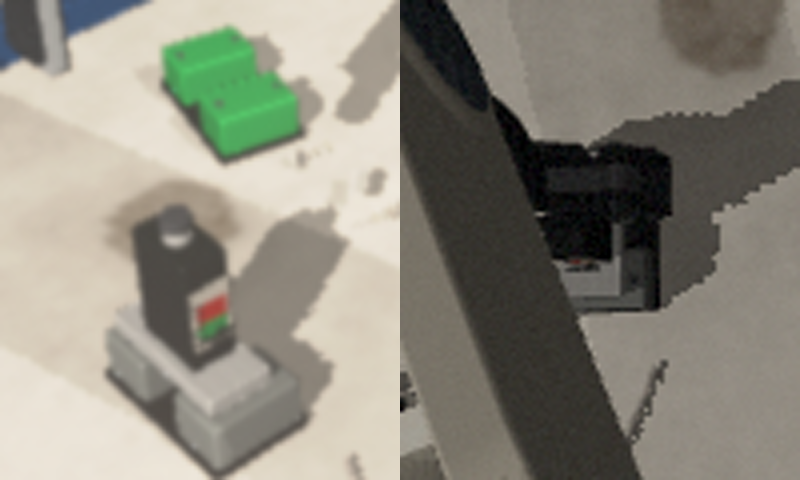

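```bash
python3 - <<'E'
from h import *
p=r.sense()['eef_pos'];print(p, r.sense()['qpos'])
for n in('scene','top'): print(n,proj(n,[p,p+[0,50,-8],p-[0,50,8],[485,304,104]]).round(0).tolist())
E
cp pics/s1.png pics/s1v.png
```

```text
[485.68079794 300.94914532 155.53811474] [ 5.52181886e-01  3.22947793e-01  1.79773718e+00 -1.24852696e-04
  1.02034533e+00  2.06892415e+00]
scene [[192.0, 231.0], [163.0, 248.0], [219.0, 224.0], [194.0, 258.0]]
top [[144.0, 237.0], [117.0, 236.0], [173.0, 237.0], [149.0, 239.0]]
```

View pics/s1v.png

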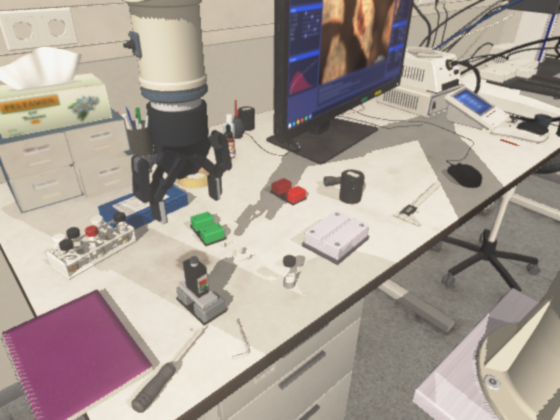

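The gripper is visible, with fingertips at about (155,215) and (220,197), higher than I projected. I'll check the height along those rays.

```bash
python3 - <<'E'
from h import *
for z in (150,165,180,200,220):
    a=ray('scene',[(155,215),(220,197)],z); print(z,a[:,:2].round(0).tolist(),a.mean(0).round(0),proj('top',a).round(0).tolist())
cv2.imwrite('pics/f.png',np.hstack([cv2.resize(cv2.imread('pics/s1.png')[100:250,120:250],None,fx=3,fy=3,interpolation=2),cv2.resize(np.clip(cv2.imread('pics/t1.png')[195:275,100:180].astype(int)*3,0,255).astype(np.uint8),None,fx=5,fy=5.625,interpolation=2)]))
E
```

```text
150 [[571.0, 319.0], [550.0, 206.0]] [561. 263. 150.] [[137.0, 189.0], [200.0, 201.0]]
165 [[549.0, 328.0], [529.0, 219.0]] [539. 274. 165.] [[129.0, 200.0], [191.0, 212.0]]
180 [[527.0, 337.0], [508.0, 232.0]] [517. 285. 180.] [[121.0, 212.0], [181.0, 223.0]]
200 [[497.0, 349.0], [479.0, 250.0]] [488. 300. 200.] [[110.0, 228.0], [168.0, 239.0]]
220 [[467.0, 361.0], [451.0, 268.0]] [459. 314. 220.] [[98.0, 245.0], [154.0, 256.0]]
```

View pics/f.png

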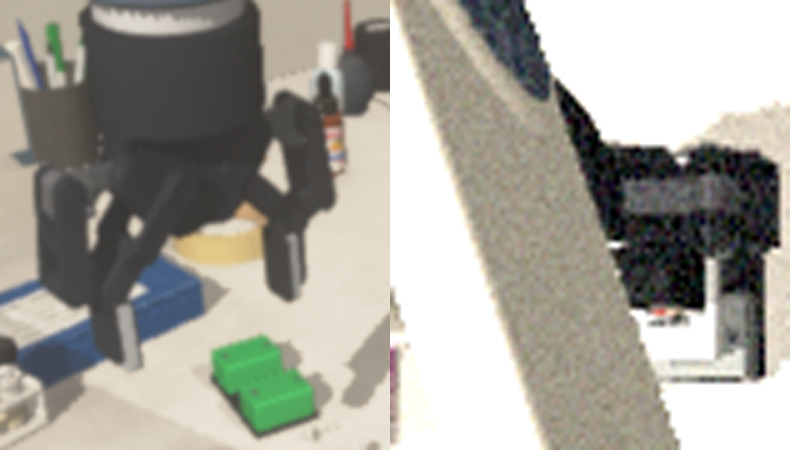

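```bash
python3 - <<'E'
from h import *
for z in (150,160,180,200,220):
    a=ray('scene',[(161,222),(216.7,199.7)],z); print(z,a[:,:2].round(0).tolist(),a.mean(0).round(0),proj('top',[[474,243,z],[496,243,z]]).round(0).tolist())
for z in (150,175,200,250): print(z,proj('scene',[[485.5,300.7,z]]).round(0))
E
```

```text
150 [[546.0, 322.0], [547.0, 215.0]] [546. 268. 150.] [[177.0, 244.0], [178.0, 231.0]]
160 [[532.0, 327.0], [532.0, 224.0]] [532. 276. 160.] [[176.0, 244.0], [177.0, 231.0]]
180 [[504.0, 339.0], [504.0, 241.0]] [504. 290. 180.] [[174.0, 243.0], [175.0, 230.0]]
200 [[476.0, 351.0], [476.0, 259.0]] [476. 305. 200.] [[172.0, 242.0], [172.0, 229.0]]
220 [[447.0, 363.0], [448.0, 276.0]] [447. 319. 220.] [[170.0, 242.0], [170.0, 228.0]]
150 [[192. 234.]]
175 [[191. 221.]]
200 [[189. 207.]]
250 [[185. 177.]]
```

Call:
carry_out(targets=[{"dp": [0, 0, 0], "yaw": 0}, {"dp": [0, 0, 0], "yaw": 0}, {"dp": [0, 0, 0], "yaw": 0}, {"dp": [0, 0, 0], "yaw": 0}, {"dp": [0, 0, 0], "yaw": 0}, {"dp": [0, 0, 0], "yaw": 0}, {"dp": [0, 0, 0], "yaw": 0}, {"dp": [0, 0, 0], "yaw": 0}], fingers=-1, grip_force=20)

```text
clock: 3.95
eef_pos: [485.6, 301.9, 155.0]
tcp_rot: [3.142, 0.0, 0.055]
contact_force: [-0.2, -0.6, -0.1]
opening: 0.001
grasp_force: 0.0
```

```bash
python3 - <<'E'
from h import *
p=r.sense()['eef_pos']; s0=cv2.cvtColor(cv2.imread('pics/scene0.png'),cv2.COLOR_BGR2RGB)
s=grab('scene','s2'); m=((s.max(2)<75)&(cv2.absdiff(s,s0).max(2)>40))[150:262,140:250]
n,l,st,c=cv2.connectedComponentsWithStats(m.astype(np.uint8)); i=1+st[1:,4].argmax()
ys,xs=np.where(l==i)
for y in range(ys.max(),ys.max()-40,-4): print(y+150,xs[ys==y].min()+140,xs[ys==y].max()+140)
print(p,proj('scene',[p,p+[0,0,-8],p+[0,0,40]]))
E
```

```text
215 185 185
211 184 185
207 183 184
203 182 184
199 172 185
195 167 196
191 162 197
187 156 201
183 150 207
179 148 210
[485.56438996 301.85278944 154.98189278] [[191.35599865 231.74399409]
 [191.87916429 235.96610988]
 [188.63129886 209.75478624]]
```

```bash
python3 - <<'E'
import cv2
cv2.imwrite('pics/g.png',cv2.resize(cv2.imread('pics/s2.png')[150:290,130:270],None,fx=4,fy=4,interpolation=2))
E
```

```text
(no output)
```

View pics/g.png

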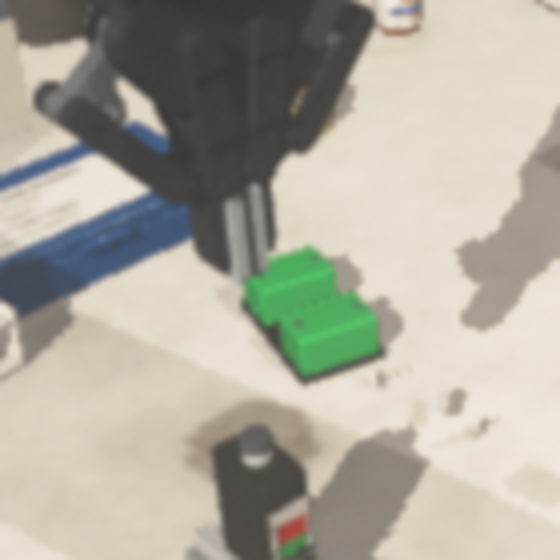

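The shut fingertips are at about (190,219), but the state puts them at about (192,236). The tool seems about 30 mm higher than reported, so I'll check with a gentle touch on a free patch of table.

Call:
carry_out(targets=[{"dp": [35, -2, 0], "yaw": 0}, {"dp": [70, -4, 0], "yaw": 0}, {"dp": [70, -4, 30], "yaw": 0}, {"dp": [70, -4, 70], "yaw": 0}, {"dp": [70, -4, 110], "yaw": 0}, {"dp": [70, -4, 130], "yaw": 0}, {"dp": [70, -4, 135], "yaw": 0}, {"dp": [70, -4, 135], "yaw": 0}, {"dp": [70, -4, 135], "yaw": 0}])

```text
clock: 5.12
eef_pos: [556.2, 310.3, 21.5]
tcp_rot: [-3.141, -0.002, 0.055]
contact_force: [-0.2, 0.7, 0.1]
opening: 0.001
grasp_force: 0.0
```

```bash
python3 - <<'E'
from h import *
p=r.sense()['eef_pos'];s=grab('scene','s3');t=grab('top','t3');print(p,r.sense()['contact_force'],proj('scene',p-[0,0,8]),proj('top',p-[0,0,8]))
u,v=proj('scene',p-[0,0,8])[0].astype(int);a,b=proj('top',p-[0,0,8])[0].astype(int)
cv2.imwrite('pics/i.png',np.hstack([cv2.resize(cv2.imread('pics/s3.png')[v-60:v+40,u-50:u+50],None,fx=4,fy=4,interpolation=2),cv2.resize(cv2.imread('pics/t3.png')[b-50:b+50,a-50:a+50],None,fx=4,fy=4,interpolation=2)])); print(u,v,a,b)
E
```

```text
[556.21526992 310.25863768  21.47875144] [-0.17647657 -0.01175815  0.10044313] [[174.66105833 279.68130249]] [[158.01744069 206.45786893]]
174 279 158 206
```

View pics/i.png

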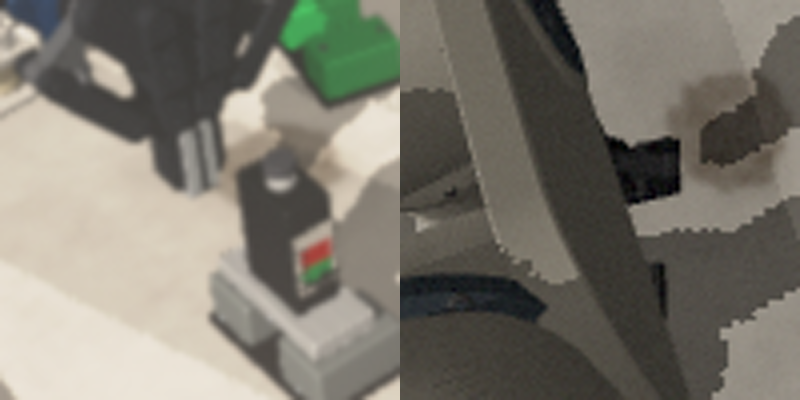

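The shut tips show at scene (173,267), against (175,280) expected. I'll creep down to find the table.

Call:
carry_out(targets=[{"dp": [0, 0, 3], "yaw": 0}, {"dp": [0, 0, 6], "yaw": 0}, {"dp": [0, 0, 9], "yaw": 0}, {"dp": [0, 0, 11], "yaw": 0}, {"dp": [0, 0, 11], "yaw": 0}])

```text
clock: 5.85
eef_pos: [555.1, 309.6, 8.7]
tcp_rot: [3.141, 0.0, 0.055]
contact_force: [-0.3, 0.3, -0.2]
opening: -0.0
grasp_force: 0.0
```

Call:
carry_out(targets=[{"dp": [0, 0, 1], "yaw": 0}, {"dp": [0, 0, 2], "yaw": 0}, {"dp": [0, 0, 3], "yaw": 0}, {"dp": [0, 0, 3], "yaw": 0}])

```text
clock: 6.35
eef_pos: [555.2, 309.6, 5.9]
tcp_rot: [3.142, 0.0, 0.055]
contact_force: [-0.6, -0.9, 0.1]
opening: -0.0
grasp_force: 0.0
```

Call:
carry_out(targets=[{"dp": [0, 0, 1], "yaw": 0}, {"dp": [0, 0, 2], "yaw": 0}, {"dp": [0, 0, 3], "yaw": 0}, {"dp": [0, 0, 4], "yaw": 0}, {"dp": [0, 0, 4], "yaw": 0}])

```text
clock: 6.98
eef_pos: [555.2, 309.7, 1.9]
tcp_rot: [3.141, 0.0, 0.055]
contact_force: [-0.3, -0.1, -0.0]
opening: 0.003
grasp_force: 0.0
```

```bash
python3 - <<'E'
from h import *
s=grab('scene','s4');print(r.sense()['eef_pos'],r.sense()['contact_force'])
# fingers are dark/gray neutral against cream: print luminance column down through the tip
for x in (168,170,172,174,176): print(x,s[262:300:2,x].max(1).tolist())
E
```

```text
[555.23395563 309.71131672   1.94658845] [ 0.61081272 -0.2852577  -0.04352247]
168 [69, 71, 72, 74, 76, 86, 167, 211, 215, 217, 215, 215, 215, 215, 214, 214, 217, 218, 218]
170 [98, 96, 84, 76, 75, 75, 99, 199, 215, 217, 217, 217, 216, 216, 216, 214, 215, 216, 217]
172 [146, 152, 151, 155, 141, 124, 138, 195, 216, 217, 216, 216, 216, 216, 216, 214, 215, 214, 216]
174 [122, 136, 140, 142, 149, 152, 156, 175, 215, 216, 214, 215, 217, 217, 217, 216, 214, 213, 215]
176 [112, 102, 99, 92, 101, 106, 118, 194, 217, 215, 214, 214, 211, 184, 183, 187, 206, 193, 145]
```

Call:
carry_out(targets=[{"dp": [0, 0, 1.5], "yaw": 0}, {"dp": [0, 0, 3], "yaw": 0}, {"dp": [0, 0, 4.5], "yaw": 0}, {"dp": [0, 0, 6], "yaw": 0}, {"dp": [0, 0, 6], "yaw": 0}])

```text
clock: 7.65
eef_pos: [555.1, 309.7, -4.2]
tcp_rot: [3.141, 0.0, 0.055]
contact_force: [-0.1, -0.0, -0.4]
opening: 0.0
grasp_force: 0.0
```

```bash
python3 - <<'E'
from h import *
for z in(0,5,10,15,20): print(z,ray('scene',(173,276.5),z).round(1))
E
```

```text
0 [[580.3 302.2   0. ]]
5 [[574.9 304.5   5. ]]
10 [[569.5 306.7  10. ]]
15 [[564.1 309.   15. ]]
20 [[558.7 311.3  20. ]]
```

Call:
carry_out(targets=[{"dp": [0, 0, 1.5], "yaw": 0}, {"dp": [0, 0, 3], "yaw": 0}, {"dp": [0, 0, 4.5], "yaw": 0}, {"dp": [0, 0, 6], "yaw": 0}, {"dp": [0, 0, 6], "yaw": 0}])

```text
clock: 8.28
eef_pos: [555.1, 309.7, -10.2]
tcp_rot: [3.141, 0.0, 0.055]
contact_force: [0.4, -0.1, 0.3]
opening: -0.002
grasp_force: 0.0
```

Call:
carry_out(targets=[{"dp": [0, 0, 1], "yaw": 0}, {"dp": [0, 0, 2], "yaw": 0}, {"dp": [0, 0, 3], "yaw": 0}, {"dp": [0, 0, 3], "yaw": 0}])

```text
clock: 8.78
eef_pos: [555.2, 309.7, -13.1]
tcp_rot: [3.142, 0.0, 0.055]
contact_force: [-0.3, 0.1, -0.5]
opening: -0.002
grasp_force: 0.0
```

Call:
carry_out(targets=[{"dp": [0, 0, 1], "yaw": 0}, {"dp": [0, 0, 2], "yaw": 0}, {"dp": [0, 0, 3], "yaw": 0}, {"dp": [0, 0, 3], "yaw": 0}])

```text
clock: 9.28
eef_pos: [555.1, 309.6, -16.2]
tcp_rot: [3.141, 0.0, 0.055]
contact_force: [-0.3, -0.5, 0.2]
opening: -0.003
grasp_force: 0.0
```

```bash
python3 - <<'E'
from h import *
s=grab('scene','s5')
for x in (168,170,172,174,176): print(x,s[268:300:2,x].max(1).tolist())
for v in (282,284,286,288):
  for z in(0,5): print(v,z,ray('scene',(174,v),z).round(1))
E
```

```text
168 [68, 68, 72, 76, 77, 86, 157, 211, 215, 215, 213, 213, 214, 216, 217, 218]
170 [70, 71, 72, 73, 74, 75, 83, 158, 215, 216, 215, 215, 214, 215, 216, 216]
172 [74, 122, 121, 113, 99, 88, 82, 118, 210, 216, 217, 216, 214, 214, 213, 215]
174 [87, 141, 151, 155, 153, 152, 158, 164, 194, 215, 216, 216, 216, 213, 212, 214]
176 [88, 99, 104, 115, 134, 139, 142, 151, 177, 209, 184, 182, 186, 206, 193, 145]
282 0 [[565.7 308.2   0. ]]
282 5 [[560.5 310.4   5. ]]
284 0 [[561.  310.8   0. ]]
284 5 [[555.8 313.    5. ]]
286 0 [[556.3 313.4   0. ]]
286 5 [[551.1 315.6   5. ]]
288 0 [[551.6 316.    0. ]]
288 5 [[546.5 318.1   5. ]]
```

Call:
carry_out(targets=[{"dp": [0, 0, 1], "yaw": 0}, {"dp": [0, 0, 2], "yaw": 0}, {"dp": [0, 0, 3], "yaw": 0}, {"dp": [0, 0, 3], "yaw": 0}])

```text
clock: 9.82
eef_pos: [555.2, 309.7, -19.1]
tcp_rot: [3.142, 0.0, 0.055]
contact_force: [0.3, 0.4, -0.1]
opening: -0.003
grasp_force: 0.0
```

Call:
carry_out(targets=[{"dp": [0, 0, 1], "yaw": 0}, {"dp": [0, 0, 2], "yaw": 0}, {"dp": [0, 0, 3], "yaw": 0}, {"dp": [0, 0, 3], "yaw": 0}])

```text
clock: 10.32
eef_pos: [555.2, 309.7, -22.1]
tcp_rot: [3.142, 0.0, 0.055]
contact_force: [0.9, -0.3, 0.0]
opening: 0.0
grasp_force: 0.0
```

Call:
carry_out(targets=[{"dp": [0, 0, 1], "yaw": 0}, {"dp": [0, 0, 2], "yaw": 0}, {"dp": [0, 0, 2], "yaw": 0}])

```text
clock: 10.7
eef_pos: [555.2, 309.7, -24.1]
tcp_rot: [3.142, 0.0, 0.055]
contact_force: [0.0, 0.3, -0.1]
opening: 0.004
grasp_force: 0.0
```

```bash
python3 - <<'E'
from h import *
s=grab('scene','s6')
for x in (170,172,174,176): print(x,s[274:300:2,x].max(1).tolist())
E
```

```text
170 [72, 73, 73, 74, 77, 110, 197, 215, 216, 213, 215, 216, 216]
172 [105, 98, 86, 80, 75, 77, 153, 214, 216, 214, 214, 213, 215]
174 [149, 153, 152, 156, 141, 128, 154, 212, 216, 215, 213, 212, 214]
176 [114, 133, 139, 142, 148, 152, 154, 167, 181, 186, 205, 192, 145]
```

Call:
carry_out(targets=[{"dp": [0, 0, 1], "yaw": 0}, {"dp": [0, 0, 2], "yaw": 0}, {"dp": [0, 0, 3], "yaw": 0}, {"dp": [0, 0, 3], "yaw": 0}])

```text
clock: 11.25
eef_pos: [555.3, 309.7, -26.2]
tcp_rot: [-3.142, 0.0, 0.055]
contact_force: [-2.9, -1.4, 9.8]
opening: 0.001
grasp_force: 4.8
```

```bash
python3 - <<'E'
from h import *
s=grab('scene','s7'); s0=cv2.cvtColor(cv2.imread('pics/scene0.png'),cv2.COLOR_BGR2RGB); print(r.sense()['eef_pos'],r.sense()['contact_force'])
m=(cv2.absdiff(s,s0).max(2)>30)
for v in range(270,293): 
    x=np.where(m[v,155:195])[0]+155; print(v,x.min() if len(x) else 0,x.max() if len(x) else 0,end=' | ')
e=r.sense()['eef_pos'];c,q=np.cos(.055),np.sin(.055)
cor=lambda hx,hy,z:[e[0]+c*hx-q*hy,e[1]+q*hx+c*hy,z]
for hx in(-11,11):
  for hy in(-8,0,8): print(hx,hy,proj('scene',[cor(hx,hy,0)]).round(1), proj('scene',[cor(hx,hy,20)]).round(1))
E
```

```text
[555.25844848 309.73199476 -26.15898268] [-3.33618359 -1.62511884  9.54186676]
270 155 184 | 271 155 184 | 272 155 184 | 273 155 184 | 274 155 184 | 275 156 184 | 276 158 184 | 277 166 185 | 278 166 185 | 279 166 185 | 280 166 183 | 281 166 181 | 282 167 180 | 283 167 178 | 284 168 178 | 285 169 178 | 286 170 178 | 287 172 175 | 288 0 0 | 289 0 0 | 290 0 0 | 291 0 0 | 292 0 0 | -11 -8 [[183.2 286.3]] [[182. 278.]]
-11 0 [[179.4 288.4]] [[178.1 280.1]]
-11 8 [[175.6 290.6]] [[174.2 282.3]]
11 -8 [[176.6 280.3]] [[175.3 272.1]]
11 0 [[172.8 282.4]] [[171.4 274.1]]
11 8 [[169.  284.5]] [[167.5 276.2]]
```

Call:
carry_out(targets=[{"dp": [0, 0, -10], "yaw": 0}, {"dp": [0, 0, -50], "yaw": 0}, {"dp": [0, 0, -100], "yaw": 0}, {"dp": [0, 0, -140], "yaw": 0}, {"dp": [0, 0, -150], "yaw": 0}], fingers=1)

```text
clock: 11.92
eef_pos: [556.9, 310.6, 126.4]
tcp_rot: [-3.139, -0.005, 0.055]
contact_force: [0.8, 0.2, -0.9]
opening: 0.993
grasp_force: 0.0
```

```bash
python3 - <<'E'
from h import *
p=r.sense()['eef_pos'];s0=cv2.imread('pics/scene0.png')
def line(name,base,rows):
    m=cv2.absdiff(cv2.imread(f'pics/{name}.png'),s0).max(2)>30
    s=cv2.imread(f'pics/{name}.png')
    for v in rows:
        x=np.where(m[v,100:260])[0]+100
        zs=np.arange(100,500); P=proj('scene',np.c_[np.tile(base,(400,1)),zs]); i=abs(P[:,1]-v).argmin()
        print(name,v,np.percentile(x,[0,100]),x.mean().round(1),'vert line u',P[i,0].round(1),'z',zs[i])
line('s2',(490,301),[60,80,90,110,120,130]); line('s7',(563,309.5),[90,110,130,140,150,160,180])
E
```

```text
s2 60 [138. 202.] 164.3 vert line u 169.1 z 408
s2 80 [138. 205.] 163.2 vert line u 171.5 z 384
s2 90 [140. 206.] 174.0 vert line u 172.7 z 372
s2 110 [146. 205.] 175.6 vert line u 175.3 z 346
s2 120 [148. 206.] 177.0 vert line u 176.5 z 332
s2 130 [151. 207.] 179.0 vert line u 177.8 z 318
s7 90 [100. 210.] 148.5 vert line u 142.3 z 356
s7 110 [100. 194.] 148.1 vert line u 145.6 z 328
s7 130 [100. 180.] 141.6 vert line u 148.9 z 298
s7 140 [108. 179.] 145.7 vert line u 150.6 z 282
s7 150 [126. 259.] 176.5 vert line u 152.2 z 266
s7 160 [125. 257.] 195.9 vert line u 153.8 z 250
s7 180 [134. 259.] 214.4 vert line u 157.1 z 215
```

Call:
carry_out(targets=[{"dp": [-35, 0, 0], "yaw": 0}, {"dp": [-70, 0, 0], "yaw": 0}, {"dp": [-77, 0, 10], "yaw": 0}, {"dp": [-77, 0, 35], "yaw": 0}, {"dp": [-77, 0, 60], "yaw": 0}, {"dp": [-77, 0, 80], "yaw": 0}, {"dp": [-77, 0, 90], "yaw": 0}, {"dp": [-77, 0, 95], "yaw": 0}, {"dp": [-77, 0, 95], "yaw": 0}, {"dp": [-77, 0, 95], "yaw": 0}], fingers=1)

```text
clock: 13.18
eef_pos: [478.8, 305.7, 28.6]
tcp_rot: [-3.141, -0.001, 0.055]
contact_force: [0.0, -0.6, 0.1]
opening: 0.998
grasp_force: 0.0
```

Call:
carry_out(targets=[{"dp": [0, 0, 0], "yaw": 0}, {"dp": [0, 0, 0], "yaw": 0}, {"dp": [0, 0, 0], "yaw": 0}, {"dp": [0, 0, 0], "yaw": 0}, {"dp": [0, 0, 0], "yaw": 0}, {"dp": [0, 0, 0], "yaw": 0}], fingers=-1, grip_force=30)

```text
clock: 13.92
eef_pos: [478.3, 305.4, 28.1]
tcp_rot: [3.142, 0.0, 0.055]
contact_force: [-1.2, -1.7, 2.4]
opening: 0.255
grasp_force: 35.7
```

Call:
carry_out(targets=[{"dp": [0, 0, -3], "yaw": 0}, {"dp": [0, 0, -15], "yaw": 0}, {"dp": [0, 0, -35], "yaw": 0}, {"dp": [0, 0, -60], "yaw": 0}, {"dp": [0, 0, -78], "yaw": 0}, {"dp": [-2, 10, -82], "yaw": 0}, {"dp": [-6, 35, -82], "yaw": -0.5}, {"dp": [-12, 75, -82], "yaw": -1}, {"dp": [-18, 115, -82], "yaw": -1.5}, {"dp": [-24, 155, -82], "yaw": -2}, {"dp": [-30, 195, -82], "yaw": -2.5}, {"dp": [-36, 235, -82], "yaw": -3}], grip_force=50)

```text
clock: 15.42
eef_pos: [454.2, 67.0, 109.5]
tcp_rot: [3.141, 0.001, 0.108]
contact_force: [0.8, -0.5, -1.7]
opening: 0.256
grasp_force: 49.5
```

Call:
carry_out(targets=[{"dp": [-6, 30, 0], "yaw": -0.5}, {"dp": [-13, 60, 10], "yaw": -0.7}, {"dp": [-16, 73, 25], "yaw": -0.7}, {"dp": [-16.5, 75.5, 40], "yaw": -0.7}, {"dp": [-16.5, 75.5, 48], "yaw": -0.7}, {"dp": [-16.5, 75.5, 50], "yaw": -0.7}, {"dp": [-16.5, 75.5, 50], "yaw": -0.7}, {"dp": [-16.5, 75.5, 50], "yaw": -0.7}])

```text
clock: 16.42
eef_pos: [447.4, -7.7, 60.3]
tcp_rot: [3.141, -0.001, 0.12]
contact_force: [-0.4, 0.4, -2.0]
opening: 0.256
grasp_force: 49.5
```

```bash
python3 - <<'E'
from h import *
s=grab('scene','s8');t=grab('top','t8');p=r.sense()['eef_pos'];print(p)
cv2.imwrite('pics/k.png',np.hstack([cv2.resize(cv2.imread('pics/s8.png')[165:275,285:385],None,fx=5,fy=5,interpolation=2)[:,:500],cv2.resize(cv2.imread('pics/t8.png')[215:305,275:335],None,fx=5,fy=5.5/.9*.9,interpolation=2)[:550]]) if 0 else cv2.resize(cv2.imread('pics/s8.png')[175:270,290:390],None,fx=6,fy=6,interpolation=2))
E
```

```text
[447.3854134   -7.81687359  60.32168134]
```

View pics/k.png

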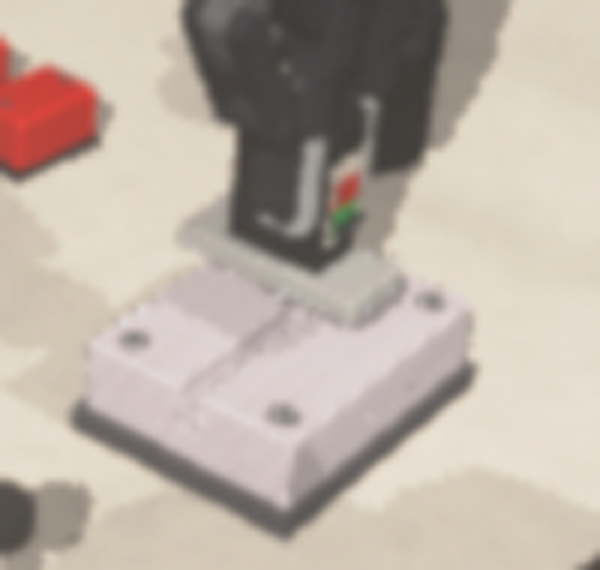

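The picture shows the gauge held upright over the plate, with foot corners at crop (180,240), (352,327) and (403,290). The groove runs under its middle.

```bash
python3 - <<'E'
from h import *
o=lambda x,y:((x+.5)/6-.5+290,(y+.5)/6-.5+175)
c,s=np.cos(.12),np.sin(.12)
for hx,hy,ob in[(-36,15,(352,327)),(-36,-15,(403,290)),(36,15,(181,240))]:
    w=[454.3+c*hx-s*hy,-8.8+s*hx+c*hy,60.2]; print(proj('scene',[w]).round(1),np.round(o(*ob),1),ray('scene',o(*ob),60.2).round(1),np.round(w,1))
m=[ray('scene',o(*q),37.5)[0] for q in((183,388),(200,396))];print('groove near end',np.round(m,1))
E
```

```text
[[348.5 228.9]] [348.2 229.1] [[416.7   2.7  60.2]] [416.8   1.8  60.2]
[[356.9 222.5]] [356.8 222.9] [[419.7 -26.6  60.2]] [420.4 -28.   60.2]
[[319.3 215. ]] [319.8 214.6] [[488.8   8.5  60.2]] [488.2  10.4  60.2]
groove near end [[449.5  45.9  37.5]
 [442.8  44.8  37.5]]
```

Call:
carry_out(targets=[{"dp": [-0.5, 0, 2], "yaw": 0}, {"dp": [-0.5, 0, 4], "yaw": 0}, {"dp": [-0.5, 0, 6], "yaw": 0}, {"dp": [-0.5, 0, 7], "yaw": 0}, {"dp": [-0.5, 0, 8], "yaw": 0}, {"dp": [-0.5, 0, 8], "yaw": 0}])

```text
clock: 17.27
eef_pos: [446.5, -8.1, 51.9]
tcp_rot: [-3.142, 0.0, 0.12]
contact_force: [0.2, -0.3, -1.7]
opening: 0.253
grasp_force: 49.5
```

Call:
carry_out(targets=[{"dp": [0, 0, 1], "yaw": 0}, {"dp": [0, 0, 2], "yaw": 0}, {"dp": [0, 0, 2], "yaw": 0}])

```text
clock: 17.65
eef_pos: [446.5, -8.1, 49.9]
tcp_rot: [-3.142, 0.0, 0.12]
contact_force: [0.1, 0.1, -2.3]
opening: 0.252
grasp_force: 49.5
```

No contact where the plate top would have stopped the probe, so it is in the groove.

Call:
carry_out(targets=[{"dp": [0, 0, 1.5], "yaw": 0}, {"dp": [0, 0, 3], "yaw": 0}, {"dp": [0, 0, 4.5], "yaw": 0}, {"dp": [0, 0, 6], "yaw": 0}, {"dp": [0, 0, 6], "yaw": 0}])

```text
clock: 18.27
eef_pos: [446.6, -8.1, 44.0]
tcp_rot: [3.142, -0.0, 0.12]
contact_force: [-0.9, -0.2, 1.1]
opening: 0.249
grasp_force: 50.2
```

Call:
carry_out(targets=[{"dp": [0, 0, 1.5], "yaw": 0}, {"dp": [0, 0, 3], "yaw": 0}, {"dp": [0, 0, 3.5], "yaw": 0}, {"dp": [0, 0, 3.5], "yaw": 0}])

```text
clock: 18.77
eef_pos: [446.6, -8.1, 40.5]
tcp_rot: [3.142, -0.0, 0.12]
contact_force: [-0.8, -0.1, 2.7]
opening: 0.247
grasp_force: 50.2
```

Call:
carry_out(targets=[{"dp": [0, 0, 0.7], "yaw": 0}, {"dp": [0, 0, 1.4], "yaw": 0}, {"dp": [0, 0, 2], "yaw": 0}, {"dp": [0, 0, 2], "yaw": 0}])

```text
clock: 19.27
eef_pos: [446.6, -8.1, 38.5]
tcp_rot: [3.142, -0.0, 0.12]
contact_force: [-1.3, -0.7, 3.3]
opening: 0.254
grasp_force: 50.2
```

Call:
carry_out(targets=[{"dp": [0, 0, 0.5], "yaw": 0}, {"dp": [0, 0, 1], "yaw": 0}, {"dp": [0, 0, 1], "yaw": 0}])

```text
clock: 19.65
eef_pos: [446.6, -8.1, 37.5]
tcp_rot: [-3.142, -0.0, 0.12]
contact_force: [-0.8, 0.7, 2.8]
opening: 0.25
grasp_force: 50.2
```

Call:
carry_out(targets=[{"dp": [0, 0, 0.5], "yaw": 0}, {"dp": [0, 0, 1], "yaw": 0}, {"dp": [0, 0, 1], "yaw": 0}])

```text
clock: 20.02
eef_pos: [446.6, -8.1, 36.9]
tcp_rot: [3.142, -0.0, 0.12]
contact_force: [-3.3, -2.0, 12.4]
opening: 0.248
grasp_force: 51.7
```

Call:
carry_out(targets=[{"dp": [0, 0, 0.2], "yaw": 0}, {"dp": [0, 0, 0.2], "yaw": 0}, {"dp": [0, 0, 0.2], "yaw": 0}])

```text
clock: 20.4
eef_pos: [446.6, -8.1, 36.9]
tcp_rot: [3.142, -0.0, 0.12]
contact_force: [-5.0, 0.2, 16.2]
opening: 0.251
grasp_force: 52.3
```

Call:
carry_out(targets=[{"dp": [0.2, 0, 0.2], "yaw": 0}, {"dp": [0.2, 0, 0.2], "yaw": 0}, {"dp": [0.2, 0, 0.2], "yaw": 0}, {"dp": [0.2, 0, 0.2], "yaw": 0}, {"dp": [0.2, 0, 0.2], "yaw": 0}, {"dp": [0.2, 0, 0.2], "yaw": 0}, {"dp": [0.2, 0, 0.2], "yaw": 0}, {"dp": [0.2, 0, 0.2], "yaw": 0}, {"dp": [0.2, 0, 0.2], "yaw": 0}, {"dp": [0.2, 0, 0.2], "yaw": 0}, {"dp": [0.2, 0, 0.2], "yaw": 0}])

```text
clock: 21.78
eef_pos: [446.5, -8.1, 36.9]
tcp_rot: [3.142, 0.0, 0.12]
contact_force: [-5.6, -0.3, 20.5]
opening: 0.256
grasp_force: 53.0
```

```bash
python3 - <<'E'
from h import *
print(r.sense()['eef_pos'],r.sense()['contact_force'])
c,s=np.cos(.12),np.sin(.12); z0=37.1
f=grab('scene','s9'); g=f.astype(float)
for _ in range(5): g+=r.grab_frame('scene')
g/=6
for hy in(-4,0,4):   # strips up the -x face (19 mm from the axis)
    print('hy',hy)
    for h in range(16,48,2):
        w=[453.9-c*19.5-s*hy,-8.8-s*19.5+c*hy,z0+h]; u,v=proj('scene',[w])[0]
        print(h,cv2.getRectSubPix(g.astype(np.float32),(1,1),(float(u),float(v)))[0,0].round().astype(int).tolist(),end='; ')
    print()
E
```

```text
[446.54936781  -8.12642996  36.89594592] [-5.5745979  -0.27112626 20.53255276]
hy -4
16 [98, 94, 89]; 18 [108, 105, 97]; 20 [125, 127, 112]; 22 [128, 142, 117]; 24 [115, 140, 108]; 26 [101, 125, 96]; 28 [95, 105, 85]; 30 [97, 88, 78]; 32 [105, 75, 69]; 34 [125, 73, 68]; 36 [149, 79, 73]; 38 [165, 89, 82]; 40 [173, 100, 91]; 42 [177, 118, 108]; 44 [182, 142, 131]; 46 [181, 160, 147]; 
hy 0
16 [88, 85, 80]; 18 [95, 93, 85]; 20 [114, 115, 101]; 22 [132, 140, 118]; 24 [114, 142, 106]; 26 [95, 134, 93]; 28 [86, 116, 81]; 30 [90, 94, 73]; 32 [108, 78, 68]; 34 [133, 70, 63]; 36 [149, 67, 62]; 38 [161, 69, 64]; 40 [169, 82, 75]; 42 [175, 106, 97]; 44 [182, 136, 125]; 46 [185, 158, 144]; 
hy 4
16 [87, 83, 78]; 18 [96, 93, 86]; 20 [109, 110, 98]; 22 [117, 126, 106]; 24 [113, 134, 105]; 26 [98, 131, 95]; 28 [92, 129, 90]; 30 [93, 118, 86]; 32 [104, 102, 83]; 34 [127, 90, 79]; 36 [155, 82, 74]; 38 [163, 78, 71]; 40 [161, 79, 73]; 42 [161, 97, 90]; 44 [168, 129, 118]; 46 [180, 158, 145];
```

The foot sat flat at 16–20 N for over a second. The reading is close to the 8 mm limit, so I'll lift and carry the gauge nearer the scene camera to read it sharply.

Call:
carry_out(targets=[{"dp": [0, 0, -1], "yaw": 0}, {"dp": [0, 0, -4], "yaw": 0}, {"dp": [0, 0, -15], "yaw": 0}, {"dp": [0, 0, -35], "yaw": 0}, {"dp": [0, 0, -60], "yaw": 0}, {"dp": [-2, -20, -80], "yaw": 0}, {"dp": [-6, -55, -100], "yaw": 3}, {"dp": [-10, -95, -120], "yaw": 7}, {"dp": [-14, -140, -140], "yaw": 11}, {"dp": [-18, -185, -160], "yaw": 15}, {"dp": [-22, -230, -175], "yaw": 19}, {"dp": [-27, -275, -185], "yaw": 23}])

```text
clock: 23.58
eef_pos: [386.7, 263.3, 222.5]
tcp_rot: [-3.141, -0.001, -0.284]
contact_force: [0.8, 0.2, -2.7]
opening: 0.257
grasp_force: 49.6
```

Call:
carry_out(targets=[{"dp": [-10, -20, 0], "yaw": 2}, {"dp": [-22, -40, -5], "yaw": 5}, {"dp": [-30, -54, -10], "yaw": 7}, {"dp": [-30, -54, -10], "yaw": 7}, {"dp": [-30, -54, -10], "yaw": 7}, {"dp": [-30, -54, -10], "yaw": 7}])

```text
clock: 24.32
eef_pos: [373.3, 321.2, 230.9]
tcp_rot: [3.141, 0.0, -0.404]
contact_force: [-0.2, -0.4, -3.4]
opening: 0.256
grasp_force: 49.7
```

```bash
cat > rd.py <<'E'
from h import *
st=r.sense();p=st['eef_pos'];y=st['tcp_rot'][2];print(p,y)
g=np.mean([grab('scene','s10')]+[r.grab_frame('scene') for _ in range(5)],0).astype(np.float32)
c,s=np.cos(y),np.sin(y); O=p+[6.9*c+1.5*s, 6.9*s-1.5*c, 0.2]
P=lambda hx,hy,h:proj('scene',[O+[c*hx-s*hy,s*hx+c*hy,h]])[0]
print('scale px/mm',np.linalg.norm(P(-19,0,44)-P(-19,0,24))/20)
q=np.float32([P(-19.5,15,54),P(-19.5,-15,54),P(-19.5,-15,6)]); M=cv2.getAffineTransform(np.float32([[0,0],[30,0],[30,48]]),q)
w=cv2.warpAffine(g,M,(31,49),flags=cv2.INTER_LINEAR|cv2.WARP_INVERSE_MAP)
for i in range(2,46): print(54-i,' '.join('%3d/%3d'%(w[i,j,0],w[i,j,1]) for j in range(3,29,3)))
E
python3 rd.py
```

```text
[373.28603588 321.1988232  230.93989492] -0.40412434101320427
scale px/mm 0.7203558448306823
52  82/ 79 142/134 143/136 151/142 144/137 153/144 145/137 100/ 96 196/192
51  91/ 87 194/184 187/178 204/192 193/183 196/186 195/184 105/101 196/192
50  95/ 90 217/206 220/211 221/212 221/212 222/213 215/204 108/104 197/193
49  97/ 92 225/216 228/220 229/220 230/221 228/220 222/213 110/106 197/193
48  96/ 92 226/218 230/222 230/222 230/222 230/222 223/214 112/107 198/194
47  95/ 91 227/218 229/221 231/222 231/222 230/222 224/215 113/109 198/194
46  94/ 89 223/214 226/217 230/218 230/220 230/218 223/214 114/109 199/194
45  92/ 88 215/204 210/193 228/201 229/212 228/199 223/211 115/111 199/194
44  89/ 85 191/173 194/155 224/167 225/169 225/168 223/203 117/112 199/194
43  92/ 88 195/169 183/112 221/121 221/124 221/121 222/194 117/113 198/194
42  95/ 90 209/176 199/ 83 219/ 88 219/ 82 219/ 89 221/190 118/112 198/193
41  97/ 93 212/179 203/ 72 218/ 69 219/ 70 219/ 72 220/185 117/112 197/193
40  97/ 92 198/168 200/ 69 218/ 66 219/ 66 218/ 68 220/184 117/112 197/192
39  97/ 93 195/165 194/ 69 218/ 
[... 1591 characters left out ...]
83  83/ 79 117/112 224/216
17 103/ 99  76/ 73  77/ 75  76/ 74  78/ 75  78/ 75  78/ 74 115/110 221/212
16 110/106  75/ 73  75/ 73  76/ 73  76/ 74  77/ 73  77/ 74 112/108 216/207
15 117/113  75/ 73  75/ 73  76/ 73  76/ 74  77/ 74  77/ 74 110/106 208/199
14 127/123  75/ 73  76/ 73  76/ 74  77/ 74  77/ 74  78/ 75 111/107 203/193
13 140/136  77/ 74  77/ 74  77/ 75  78/ 75  80/ 76  79/ 76 119/115 199/191
12 156/151  87/ 84  81/ 79  86/ 84  90/ 87  87/ 83  95/ 91 136/131 201/193
11 174/169 108/104 109/106 110/106 116/112 115/111 122/118 162/157 204/195
10 191/185 143/138 149/144 143/138 160/155 150/145 161/155 184/178 205/196
9 200/194 176/170 185/179 178/172 189/182 186/180 186/179 197/191 205/197
```

```bash
python3 - <<'E'
from h import *
for x,y,z in[(380,320,264),(380,320,360),(380,320,420),(380,320,480),(450,250,440),(450,320,420)]: print(x,y,z,proj('scene',[[x,y,z]]).round(0), np.degrees(np.arctan((529-z)/np.hypot(x-10,y-544))).round())
E
```

```text
380 320 264 [[215. 203.]] 31.0
380 320 360 [[209. 128.]] 21.0
380 320 420 [[204.  71.]] 14.0
380 320 480 [[199.   6.]] 6.0
450 250 440 [[221.  33.]] 10.0
450 320 420 [[170.  58.]] 12.0
```

Call:
carry_out(targets=[{"dp": [0, 0, -20], "yaw": 0}, {"dp": [0, 0, -60], "yaw": 0}, {"dp": [0, 0, -100], "yaw": 0}, {"dp": [0, 0, -140], "yaw": 0}, {"dp": [0, 0, -160], "yaw": 0}, {"dp": [0, 0, -165], "yaw": 0}, {"dp": [0, 0, -165], "yaw": 0}, {"dp": [0, 0, -165], "yaw": 0}])

```text
clock: 25.62
eef_pos: [372.9, 321.6, 394.8]
tcp_rot: [3.14, 0.001, -0.404]
contact_force: [0.1, 0.3, -2.5]
opening: 0.25
grasp_force: 49.8
```

```bash
sed -i "s/'s10'/'s11'/; s/range(3,29,3)/range(3,29,3)/" rd.py; python3 rd.py | awk 'NR<4 || ($1<50 && $1>16)'
```

```text
[372.9205162  321.62646116 394.82319892] -0.4039228897225766
scale px/mm 1.071163518950951
52  67/ 64 134/127 136/127 137/129 139/131 140/131 139/131  85/ 82 181/178
49  76/ 72 216/206 220/211 220/211 220/211 220/211 215/204  91/ 87 182/178
48  77/ 73 216/205 220/211 220/211 220/211 220/211 215/204  89/ 85 183/179
47  77/ 73 215/204 220/211 220/211 220/211 220/211 215/204  87/ 83 183/179
46  77/ 73 211/199 217/206 220/208 220/209 220/209 216/204  87/ 83 183/179
45  75/ 71 192/179 196/178 218/190 218/190 218/191 215/199  86/ 82 183/179
44  73/ 69 174/156 177/124 212/142 213/139 213/136 215/185  83/ 79 183/179
43  74/ 71 194/170 188/ 76 206/ 87 208/ 86 207/ 82 215/176  80/ 76 183/179
42  75/ 71 210/186 200/ 61 205/ 62 206/ 61 206/ 60 215/177  79/ 76 183/179
41  74/ 71 204/181 192/ 59 206/ 58 206/ 58 206/ 58 215/176  82/ 77 183/179
40  74/ 71 183/164 173/ 60 206/ 58 206/ 58 206/ 58 216/176  84/ 80 183/179
39  75/ 71 195/173 186/ 60 206/ 58 206/ 58 206/ 58 216/173  87/ 83 182/178
38  75/ 71 207/181 201/ 60 206/ 58 206/ 58 206/ 58 215/167  90/ 86 182/178
37  75/ 71 201/175 197/ 61 205/ 58
[... 840 characters left out ...]
3 175/192 114/107 172/162
25  64/ 60 178/172  78/157  83/165  85/167  86/167 175/193 114/107 173/163
24  64/ 60 159/152 107/150 130/176 135/181 139/182 186/197 119/112 173/164
23  64/ 60 165/156 167/170 186/194 191/199 198/201 212/206 124/116 174/164
22  64/ 60 185/173 204/193 209/200 208/199 208/198 210/199 126/119 174/164
21  65/ 61 169/159 184/173 179/169 174/163 171/160 167/157 125/118 174/164
20  65/ 61 116/110 124/116 118/112 114/107 111/104 104/ 98 123/116 174/164
19  65/ 61  76/ 71  80/ 76  79/ 75  77/ 73  75/ 70  72/ 68 124/117 174/164
18  65/ 61  68/ 64  68/ 65  68/ 65  68/ 65  68/ 64  67/ 63 128/120 173/163
17  67/ 63  68/ 64  68/ 64  67/ 64  67/ 64  67/ 63  67/ 64 125/118 173/163
```

The fields are sharp, but the pointer sits within about 1.5 mm of the boundary and may be shadowed. I'll turn the gauge side-on to the camera and measure how far the probe sticks out below the foot, which gives the groove depth directly.

Call:
carry_out(targets=[{"dp": [0, 0, 0], "yaw": -4}, {"dp": [0, 0, 0], "yaw": -12}, {"dp": [0, 0, 0], "yaw": -21}, {"dp": [0, 0, 0], "yaw": -30}, {"dp": [0, 0, 0], "yaw": -39}, {"dp": [0, 0, 0], "yaw": -48}, {"dp": [0, 0, 0], "yaw": -57}, {"dp": [0, 0, 0], "yaw": -66}, {"dp": [0, 0, 0], "yaw": -74}, {"dp": [0, 0, 0], "yaw": -77.5}, {"dp": [0, 0, 0], "yaw": -77.5}, {"dp": [0, 0, 0], "yaw": -77.5}])

```text
clock: 27.42
eef_pos: [373.3, 322.0, 396.0]
tcp_rot: [-3.142, 0.0, 0.947]
contact_force: [-0.9, -0.2, -1.6]
opening: 0.25
grasp_force: 49.7
```

```bash
cat > pr.py <<'E'
from h import *
st=r.sense();p=st['eef_pos'];y=st['tcp_rot'][2];print(p,y)
g=np.mean([grab('scene','s12')]+[r.grab_frame('scene') for _ in range(3)],0).astype(np.float32)
c,s=np.cos(y),np.sin(y); O=p+[6.9*c+1.5*s, 6.9*s-1.5*c, 0.2]
P=lambda hx,hy,h:proj('scene',[O+[c*hx-s*hy,s*hx+c*hy,h]])[0]
print('pred: foot +y corners under',P(-36,15,0),P(36,15,0),'top',P(-36,15,9),P(36,15,9),'axis foot',P(0,0,0),'-7',P(0,0,-7),'-9',P(0,0,-9))
u,v=np.round(P(0,0,-5)).astype(int); 
print('cols',list(range(u-9,u+10)))
for j in range(v-18,v+16): print(j,g[j,u-9:u+10].mean(1).astype(int).tolist())
E
python3 pr.py
```

```text
[373.28566221 321.95574193 396.03121073] 0.947340271365869
pred: foot +y corners under [236.64278784 100.46714955] [163.22929684 101.54191387] top [236.25566905  91.56322853] [161.96637226  92.49548218] axis foot [201.22772514  96.33104564] -7 [201.82381515 103.00823251] -9 [201.99223097 104.8947662 ]
cols [193, 194, 195, 196, 197, 198, 199, 200, 201, 202, 203, 204, 205, 206, 207, 208, 209, 210, 211]
83 [60, 61, 61, 61, 62, 61, 60, 60, 60, 61, 61, 61, 61, 61, 61, 61, 62, 62, 62]
84 [61, 61, 61, 62, 61, 61, 61, 61, 61, 62, 62, 62, 61, 61, 61, 62, 62, 61, 61]
85 [62, 61, 62, 62, 61, 61, 62, 62, 61, 62, 62, 62, 62, 62, 62, 62, 61, 62, 61]
86 [62, 62, 62, 62, 62, 62, 62, 62, 62, 61, 62, 62, 62, 62, 62, 62, 62, 62, 62]
87 [62, 62, 62, 62, 62, 62, 61, 62, 62, 62, 62, 62, 62, 62, 62, 62, 61, 62, 62]
88 [62, 62, 62, 63, 62, 62, 62, 61, 62, 62, 62, 62, 63, 62, 63, 62, 63, 63, 63]
89 [69, 68, 71, 74, 75, 74, 74, 74, 70, 73, 75, 77, 82, 83, 84, 77, 77, 84, 87]
90 [110, 109, 115, 120, 120, 119, 120, 119, 114, 118, 121, 124, 131, 132, 132, 122, 122, 134, 138]
91 [173, 173, 174, 176, 176, 175, 176
[... 1853 characters left out ...]

110 [162, 162, 162, 162, 161, 160, 160, 161, 162, 163, 163, 162, 162, 161, 161, 161, 162, 162, 162]
111 [162, 162, 163, 162, 161, 161, 161, 162, 162, 163, 163, 163, 162, 161, 161, 161, 162, 162, 162]
112 [162, 163, 163, 162, 162, 161, 161, 163, 163, 162, 163, 162, 162, 162, 162, 161, 162, 162, 162]
113 [163, 163, 162, 162, 162, 161, 161, 162, 162, 163, 162, 162, 163, 162, 162, 161, 162, 162, 162]
114 [162, 162, 162, 162, 162, 161, 162, 162, 163, 163, 163, 163, 163, 162, 162, 162, 162, 163, 163]
115 [160, 161, 160, 160, 160, 159, 160, 162, 163, 163, 162, 162, 162, 162, 163, 163, 163, 164, 164]
116 [154, 154, 154, 154, 152, 151, 156, 159, 160, 160, 161, 161, 161, 161, 162, 163, 164, 164, 164]
```

```bash
python3 - <<'E'
from h import *
for x,y,z in[(250,370,400),(250,370,430),(220,390,400),(220,390,420),(260,400,410),(300,300,420)]: print(x,y,z,proj('scene',[[x,y,z],[x,y,z-10]]).round(1).tolist(), np.degrees(np.arctan((529-z)/np.hypot(x-10,y-544))).round(), np.degrees(np.arctan2(x-10,544-y)).round())
E
```

```text
250 370 400 [[242.5, 143.1], [243.0, 155.0]] 24.0 54.0
250 370 430 [[241.1, 105.0], [241.6, 118.1]] 18.0 54.0
220 390 400 [[245.4, 164.0], [245.8, 176.8]] 26.0 54.0
220 390 420 [[244.4, 137.1], [244.9, 150.8]] 23.0 54.0
260 400 410 [[200.7, 136.6], [201.9, 149.2]] 22.0 60.0
300 300 420 [[270.5, 86.0], [270.5, 96.8]] 16.0 50.0
```

Call:
carry_out(targets=[{"dp": [-5, -16, -7], "yaw": 0}, {"dp": [-15, -48, -22], "yaw": 0}, {"dp": [-25, -80, -37], "yaw": 0}, {"dp": [-35, -112, -52], "yaw": 0}, {"dp": [-40, -129, -59], "yaw": 0}, {"dp": [-40, -129, -59], "yaw": 0}, {"dp": [-40, -129, -59], "yaw": 0}, {"dp": [-40, -129, -59], "yaw": 0}])

```text
clock: 28.62
eef_pos: [245.5, 364.3, 454.8]
tcp_rot: [3.141, 0.001, 0.948]
contact_force: [-0.3, 0.6, -2.8]
opening: 0.253
grasp_force: 49.8
```

```bash
sed -i "s/'s12'/'s13'/; s/range(v-18,v+16)/range(v-18,v+12)/" pr.py; python3 pr.py
```

```text
[245.45836803 364.33483411 454.75364913] 0.9480559064672893
pred: foot +y corners under [294.00303216  74.85538245] [185.79042076  75.822721  ] top [294.42062357  61.1447331 ] [184.29360115  61.7677925 ] axis foot [240.25392425  69.60125748] -7 [240.62992993  79.69376579] -9 [240.73561546  82.53051041]
cols [232, 233, 234, 235, 236, 237, 238, 239, 240, 241, 242, 243, 244, 245, 246, 247, 248, 249, 250]
59 [131, 121, 119, 127, 135, 134, 126, 133, 137, 138, 138, 137, 138, 137, 138, 142, 139, 130, 138]
60 [175, 172, 172, 174, 176, 176, 174, 176, 177, 177, 177, 177, 177, 177, 178, 179, 178, 176, 178]
61 [202, 202, 202, 202, 203, 203, 203, 203, 203, 203, 204, 203, 203, 204, 204, 204, 205, 204, 205]
62 [205, 205, 205, 205, 205, 205, 205, 205, 205, 205, 204, 204, 204, 204, 204, 205, 204, 205, 205]
63 [197, 197, 197, 196, 196, 196, 197, 196, 197, 197, 196, 196, 196, 196, 196, 196, 196, 196, 196]
64 [193, 193, 193, 193, 193, 193, 193, 193, 193, 193, 193, 193, 193, 193, 193, 193, 193, 193, 193]
65 [193, 193, 193, 193, 193, 193, 193, 193, 193, 193, 194, 194, 194, 194, 194, 194, 194, 194, 194]
66
[... 1574 characters left out ...]
1, 161]
82 [161, 161, 161, 161, 162, 161, 161, 161, 161, 161, 161, 161, 161, 161, 161, 161, 161, 161, 161]
83 [161, 161, 161, 162, 161, 161, 161, 161, 161, 161, 161, 161, 161, 161, 161, 161, 161, 161, 161]
84 [160, 160, 161, 162, 162, 161, 161, 162, 162, 161, 161, 161, 160, 161, 161, 161, 161, 161, 161]
85 [161, 161, 161, 162, 161, 161, 162, 161, 161, 161, 161, 161, 161, 161, 161, 161, 161, 161, 162]
86 [161, 161, 161, 162, 162, 161, 161, 161, 161, 162, 162, 161, 161, 161, 161, 161, 161, 161, 162]
87 [161, 161, 161, 162, 161, 161, 161, 161, 162, 162, 162, 162, 161, 161, 160, 161, 161, 161, 161]
88 [161, 160, 161, 161, 161, 161, 161, 161, 162, 162, 162, 161, 161, 161, 160, 161, 160, 161, 161]
```

The probe view gives about 7.6 mm (7.3 to 8.2). I'll confirm with a close look at the pointer face from here.

Call:
carry_out(targets=[{"dp": [0, 0, 0], "yaw": 4}, {"dp": [0, 0, 0], "yaw": 12}, {"dp": [0, 0, 0], "yaw": 21}, {"dp": [0, 0, 0], "yaw": 30}, {"dp": [0, 0, 0], "yaw": 39}, {"dp": [0, 0, 0], "yaw": 48}, {"dp": [0, 0, 0], "yaw": 57}, {"dp": [0, 0, 0], "yaw": 66}, {"dp": [0, 0, 0], "yaw": 71}, {"dp": [0, 0, 0], "yaw": 71}, {"dp": [0, 0, 0], "yaw": 71}])

```text
clock: 30.2
eef_pos: [245.3, 364.6, 455.0]
tcp_rot: [3.142, 0.0, -0.289]
contact_force: [-0.3, 0.0, -2.0]
opening: 0.245
grasp_force: 49.8
```

```bash
sed -i "s/'s11'/'s14'/; s/range(3,29,3)/(6,9,12,15,18,20,21,22)/" rd.py; python3 rd.py | awk 'NR<4 || ($1<48 && $1>20)'
```

```text
[245.27149451 364.59959464 455.02914048] -0.2886864924557251
scale px/mm 1.7177786095086827
52   0/  0   0/  0   0/  0   0/  0   0/  0   0/  0   0/  0   0/  0
47   0/  0   0/  0   0/  0   0/  0   0/  0   0/  0   0/  0   0/  0
46   0/  0   0/  0   0/  0   0/  0   0/  0   0/  0   0/  0   0/  0
45   0/  0   0/  0   0/  0   0/  0   0/  0   0/  0   0/  0   0/  0
44 173/163 185/170 205/176 213/182 213/182 213/184 213/190 212/198
43 146/137 147/ 77 188/ 83 201/ 94 200/ 86 199/ 87 204/130 211/191
42 195/182 191/ 56 195/ 54 196/ 54 196/ 52 196/ 53 201/112 211/186
41 200/188 196/ 56 196/ 52 196/ 52 196/ 51 196/ 52 201/104 211/182
40 197/185 185/ 57 196/ 52 196/ 51 196/ 51 196/ 51 201/101 211/180
39 188/176 143/ 57 196/ 52 196/ 51 196/ 50 196/ 51 200/ 96 211/177
38 194/182 183/ 57 196/ 52 196/ 51 196/ 50 196/ 51 200/ 93 211/177
37 196/184 196/ 57 196/ 52 196/ 51 196/ 50 196/ 51 200/ 94 212/177
36 192/180 190/ 60 196/ 52 196/ 51 196/ 50 195/ 51 199/ 91 212/175
35 182/171 136/ 61 192/ 52 188/ 51 176/ 51 181/ 52 187/ 87 197/163
34 181/170  95/ 61 128/ 55 120/ 54  82/ 54  95/ 54 103/ 62 102/ 87
33 
[... 167 characters left out ...]
54/ 99  53/ 97  73/111 128/133
30 156/147  68/107  55/ 98  55/105  54/107  53/101  71/107 139/141
29 144/135  74/132  58/125  57/124  58/138  55/111  75/116 162/163
28 142/133  79/154  61/147  59/141  60/154  56/120  86/128 174/178
27 145/137  76/133  62/152  61/154  60/156  59/145  94/153 183/190
26 136/129  78/128  62/154  61/156  60/156  61/156  94/162 182/191
25 127/121  93/160  62/156  61/156  60/156  61/156  93/162 181/190
24 125/118  96/162  62/156  63/157  66/158  69/158  98/164 182/191
23 110/105  96/145  83/145 122/169 131/174 143/179 152/181 194/196
22  94/ 90 161/156 185/179 207/200 208/201 209/201 210/201 213/202
21 109/104 211/199 215/203 215/203 212/200 212/199 211/199 211/199
```

```bash
python3 - <<'E'
from h import *
P=lambda n:(lambda K,R,t:K@np.c_[R,t])(*cam(n))
X=cv2.triangulatePoints(P('top'),P('scene'),np.array([[367.,111]]).T,np.array([[277.,153]]).T);print((X[:3]/X[3]).T)
for z in(50,100,200,300,400): print(z,ray('top',(367,111),z).round(),ray('top',(410,0),z).round(),ray('scene',(277,153),z).round())
s=r.sense();print(s['eef_pos'],s['tcp_rot'])
f=cv2.cvtColor(cv2.imread('pics/scene0.png'),cv2.COLOR_BGR2RGB).astype(int); print('red scene',rect(f[...,0]>f[...,1]+70,'scene',28,(265,170,312,208)))
E
```

```text
[[ 748.72014696 -106.71004858   70.85161638]]
50 [[ 753. -113.   50.]] [[ 990. -203.   50.]] [[ 787. -133.   50.]]
100 [[ 737. -104.  100.]] [[ 964. -190.  100.]] [[706. -62. 100.]]
200 [[707. -87. 200.]] [[ 911. -164.  200.]] [[544.  79. 200.]]
300 [[676. -70. 300.]] [[ 857. -139.  300.]] [[382. 220. 300.]]
400 [[645. -53. 400.]] [[ 804. -113.  400.]] [[220. 361. 400.]]
[245.18092847 364.63839107 455.09703361] [-3.14154299e+00 -3.30492824e-05 -2.90038069e-01]
red scene ((648.026611328125, -47.81655502319336), (104.62830352783203, 64.64985656738281), 0.09461118280887604)
```

The close view puts the pointer at about 34.3 mm against the 34 mm boundary, just into the red field. The force record and the probe view agree with a depth of about 7.6 mm, so it goes on the red stand. The monitor's lower corner at (749,-107) leaves clearance.

Call:
carry_out(targets=[{"dp": [10, 5, 8], "yaw": 0}, {"dp": [35, 20, 25], "yaw": -1}, {"dp": [70, 40, 48], "yaw": -2.5}, {"dp": [105, 60, 72], "yaw": -4}, {"dp": [140, 80, 96], "yaw": -5.5}, {"dp": [175, 100, 120], "yaw": -7}, {"dp": [210, 120, 145], "yaw": -8.5}, {"dp": [245, 139, 170], "yaw": -10}, {"dp": [280, 159, 195], "yaw": -11.5}, {"dp": [315, 178, 220], "yaw": -13}, {"dp": [350, 198, 245], "yaw": -14.5}, {"dp": [380, 215, 265], "yaw": -16}])

```text
clock: 32.0
eef_pos: [548.0, 47.7, 188.5]
tcp_rot: [3.141, 0.001, -0.011]
contact_force: [0.2, -0.4, -1.6]
opening: 0.249
grasp_force: 49.7
```

Call:
carry_out(targets=[{"dp": [20, 20, 15], "yaw": -0.5}, {"dp": [45, 45, 35], "yaw": -1}, {"dp": [72, 73, 55], "yaw": -1.5}, {"dp": [95, 96, 72], "yaw": -1.5}, {"dp": [104, 105, 80], "yaw": -1.5}, {"dp": [106.5, 108, 80], "yaw": -1.5}, {"dp": [106.5, 108, 80], "yaw": -1.5}, {"dp": [106.5, 108, 80], "yaw": -1.5}])

```text
clock: 33.0
eef_pos: [652.8, -58.7, 110.9]
tcp_rot: [-3.142, -0.001, 0.016]
contact_force: [0.3, 0.9, -2.5]
opening: 0.246
grasp_force: 49.7
```

```bash
python3 - <<'E'
from h import *
s=r.sense();p=s['eef_pos'];y=s['tcp_rot'][2];print(p,y)
f=grab('scene','s15'); t=grab('top','t15')
c,q=np.cos(y),np.sin(y);O=p+[6.9*c+1.5*q,6.9*q-1.5*c,.2]
# red stand: compare lower right-hand silhouette with prediction from the top-view pose, in the unobstructed start picture
z=cv2.cvtColor(cv2.imread('pics/scene0.png'),cv2.COLOR_BGR2RGB).astype(int); m=((z[...,0]>z[...,1]+50)*255).astype(np.uint8); m[:170]=0;m[210:]=0;m[:,:262]=0;m[:,315:]=0
k=np.column_stack(np.where(m))[:,::-1]; print('obs extent',k.min(0),k.max(0))
a,b=np.cos(.015),np.sin(.015)
pts=[proj('scene',[[660+a*i*42-b*j*24,-60.5+b*i*42+a*j*24,h]])[0] for i in(-1,1) for j in(-1,1) for h in(0,28)];print('pred extent',np.min(pts,0),np.max(pts,0))
# foot in the air: bright steel blob around prediction
print('foot pred',[proj('scene',[O+[c*i-q*j,q*i+c*j,0]])[0].round(1).tolist() for i,j in((-36,15),(36,15),(-36,-15))])
E
```

```text
[652.76461941 -58.67743595 110.88013561] 0.015748185497203027
obs extent [271 178] [305 203]
pred extent [269.85090636 176.98672125] [307.50107962 206.14296114]
foot pred [[295.3, 162.5], [274.3, 152.2], [304.6, 158.7]]
```

Call:
carry_out(targets=[{"dp": [0, 0, 10], "yaw": 0}, {"dp": [0, 0, 28], "yaw": 0}, {"dp": [0, 0, 46], "yaw": 0}, {"dp": [0, 0, 60], "yaw": 0}, {"dp": [0, 0, 70], "yaw": 0}, {"dp": [0, 0, 76], "yaw": 0}, {"dp": [0, 0, 79], "yaw": 0}, {"dp": [0, 0, 79], "yaw": 0}, {"dp": [0, 0, 79], "yaw": 0}])

```text
clock: 34.22
eef_pos: [653.3, -59.4, 31.6]
tcp_rot: [3.142, -0.001, 0.015]
contact_force: [0.5, 0.0, -2.5]
opening: 0.256
grasp_force: 49.7
```

Call:
carry_out(targets=[{"dp": [0, 0, 0.5], "yaw": 0}, {"dp": [0, 0, 1], "yaw": 0}, {"dp": [0, 0, 1.5], "yaw": 0}, {"dp": [0, 0, 1.5], "yaw": 0}])

```text
clock: 34.72
eef_pos: [652.9, -59.4, 29.5]
tcp_rot: [-3.142, 0.0, 0.015]
contact_force: [0.6, 0.2, -2.2]
opening: 0.252
grasp_force: 49.7
```

Call:
carry_out(targets=[{"dp": [0, 0, 0.4], "yaw": 0}, {"dp": [0, 0, 0.8], "yaw": 0}, {"dp": [0, 0, 1.2], "yaw": 0}, {"dp": [0, 0, 1.2], "yaw": 0}])

```text
clock: 35.22
eef_pos: [653.0, -59.4, 28.3]
tcp_rot: [-3.142, 0.0, 0.015]
contact_force: [-0.3, -0.3, -1.8]
opening: 0.252
grasp_force: 49.7
```

Call:
carry_out(targets=[{"dp": [0, 0, 0.3], "yaw": 0}, {"dp": [0, 0, 0.5], "yaw": 0}, {"dp": [0, 0, 0.5], "yaw": 0}])

```text
clock: 35.6
eef_pos: [653.0, -59.4, 28.1]
tcp_rot: [3.142, -0.0, 0.015]
contact_force: [-1.9, -0.6, 2.5]
opening: 0.25
grasp_force: 50.3
```

Call:
carry_out(targets=[{"dp": [0, 0, 0], "yaw": 0}, {"dp": [0, 0, 0], "yaw": 0}, {"dp": [0, 0, 0], "yaw": 0}, {"dp": [0, 0, 0], "yaw": 0}, {"dp": [0, 0, 0], "yaw": 0}, {"dp": [0, 0, -5], "yaw": 0}, {"dp": [0, 0, -20], "yaw": 0}, {"dp": [0, 0, -50], "yaw": 0}, {"dp": [0, 0, -90], "yaw": 0}, {"dp": [-20, 0, -120], "yaw": 0}, {"dp": [-70, 0, -130], "yaw": 0}, {"dp": [-120, 0, -130], "yaw": 0}], fingers=0.8)

```text
clock: 37.1
eef_pos: [532.8, -61.2, 160.0]
tcp_rot: [3.141, -0.003, 0.015]
contact_force: [0.2, -0.6, 0.3]
opening: 0.899
grasp_force: 0.0
```

Call:
carry_out(targets=[{"dp": [-40, 0, 0], "yaw": 0}, {"dp": [-90, 0, 0], "yaw": 0}, {"dp": [-110, 0, 0], "yaw": 0}, {"dp": [-110, 0, 0], "yaw": 0}, {"dp": [-110, 0, 0], "yaw": 0}])

```text
clock: 37.72
eef_pos: [424.9, -63.0, 158.7]
tcp_rot: [3.141, -0.002, 0.015]
contact_force: [-0.3, -0.1, 0.0]
opening: 0.901
grasp_force: 0.0
```

```bash
python3 - <<'E'
from h import *
f=grab('scene','s16'); s=r.sense(); print(s['eef_pos'],s['contact_force'])
O=np.array([659.9,-60.8,28])
P=lambda x,y,h:proj('scene',[O+[x-.015*y,y+.015*x,h]])[0]
q=np.float32([P(-19.5,11,65),P(-19.5,-11,65),P(-19.5,-11,-1)]); M=cv2.getAffineTransform(np.float32([[0,0],[11,0],[11,33]]),q)
w=cv2.warpAffine(f,M,(12,34),flags=cv2.INTER_LINEAR|cv2.WARP_INVERSE_MAP)
for i in range(0,34,2): print(65-2*i,[tuple(map(int,w[i,j])) for j in(2,5,8)])
d=(f.max(2)<80)[110:200,270:320]; ys,xs=np.where(d); print('dark block extent',xs.min()+270,xs.max()+270,ys.min()+110,ys.max()+110,'pred top',P(0,0,75),P(19,11,65),P(-19,-11,65))
E
```

```text
[424.76824073 -62.93912437 158.41049157] [-0.21541406 -0.07772299 -0.19953463]
65 [(70, 66, 62), (73, 68, 66), (128, 120, 112)]
61 [(70, 66, 62), (71, 66, 62), (101, 95, 89)]
57 [(72, 67, 63), (72, 68, 64), (104, 98, 91)]
53 [(97, 91, 85), (102, 95, 89), (132, 124, 114)]
49 [(151, 140, 130), (159, 147, 137), (175, 164, 150)]
45 [(158, 137, 127), (179, 141, 130), (178, 161, 147)]
41 [(148, 102, 94), (178, 91, 82), (175, 120, 110)]
37 [(144, 94, 86), (162, 70, 63), (174, 101, 92)]
33 [(122, 101, 88), (117, 74, 64), (125, 89, 80)]
29 [(100, 119, 92), (84, 107, 74), (105, 117, 93)]
25 [(112, 135, 105), (101, 134, 96), (120, 144, 113)]
21 [(127, 126, 111), (121, 125, 108), (126, 132, 113)]
17 [(88, 83, 77), (86, 81, 75), (104, 99, 91)]
13 [(88, 83, 78), (88, 83, 78), (100, 95, 89)]
9 [(139, 134, 127), (139, 133, 126), (143, 138, 130)]
5 [(174, 168, 159), (172, 166, 156), (172, 166, 157)]
1 [(189, 182, 173), (187, 180, 171), (179, 172, 163)]
dark block extent 271 319 110 196 pred top [289.33316968 158.43019468] [280.41343542 160.88519449] [298.1391215  163.64098477]
```

```bash
python3 -c "
from rig import r
print(r.sign_off())"
```

```text
the job is handed in; nothing more can be done
None
```

I pressed the gauge onto the plate (16–20 N for over a second) and read the groove as about 7.6 mm, red but within measuring error of the 8 mm limit. The gauge now stands upright on the red stand with the reading left on it, and the job is handed in.

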